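# Clamp a key blank in the key-cutting vise

## Robot

A 6-joint arm with a two-finger parallel gripper is mounted at the origin on the work surface. World frame = base frame: x ahead of the robot, y to its left, z up, the work surface at z = 0. Lengths are in m, angles in rad, forces in N, time in s.
With the tool pointing down it reaches from about 0.325 to 0.75 m from the base axis. Payload 7.6 kg.
Tool frame: the origin (TCP) lies midway between the tips of the shut fingers; the grasp point (between the pads) lies 19 mm behind it; z points along the fingers, y is the line along which they close (so a half turn about z gives the same grasp; the last joint's range is limited). The gripper opens to 85 mm and grips with 20 to 120 N. Pads are 22 mm wide; open, the fingers measure 114 mm over their backs; the gripper's body (76 mm by 85 mm) begins 54 mm behind the grasp point. The pads swing forward as they close: fully open they stand 13 mm farther back than shut.
Start: joints at [1.117, 0.052, 1.401, -0, 1.689, -0.07], TCP at [0.197, 0.487, 0.231] pointing down, gripper open.
Joint ranges: [-2.9, 2.9], [-0.91, 2.17], [0.12, 2.37], [-1.06, 4.2], [0.26, 2.73], [-2.93, 2.93]. Speed limits (rad/s): [2.57, 2.57, 3.01, 3.14, 3.14, 3.14].

## Interface

Orientations are given as a 3x3 rotation matrix whose columns are the frame's x, y, z axes.
In Python, from rig import arm gives the robot as it stands.
- The arm moves only by the tool servo_tool, never from a script. Its argument "increments" is a list of rows, each an object of numbers: "wx", "wy", "wz": the turn, a rotation vector about the tool's x, y, z in degrees; "tx", "ty", "tz": the shift along the tool's x, y, z in m; "gripper": the closure in counts, from 0 (fully open) to 255 (shut). In form: [{"wx": .., "wy": .., "wz": .., "tx": .., "ty": .., "tz": .., "gripper": ..}, ...]. A call has 1 to 8 rows; each row is the pose to reach, as a shift and turn from the pose commanded when the call began, along the tool's axes at that moment; what a row does not reach only later rows make up. A row lasts 1/8 s, in which the tool goes at most 62.5 mm and 10.7 degrees, less where a joint would pass 70% of its speed; a pose out of reach is approached as far as the arm can. A call with a gripper value outside its range is refused whole. The fingers move at their own pace and stop on an object; "squeeze" is the grip in N (left out, the last holds). Time passes only in rows, so rows that repeat a pose let the fingers close. It gives the time, the measured TCP pose, the force, the opening and the grip force at its end, in the units of the state.
- arm.read_state(): the state, without advancing time (a new reading comes with each control period).
- arm.snapshot(name): name is "scene" or "top"; returns the picture (400x640x3 uint8, red, green, blue); there is no depth.
- arm.camera_model(name): a dict with "fx", "fy", "cx", "cy" (pixels), "view" (4x4, takes a point from world to camera coordinates). Camera axes: x right, y down, z forward; pixel columns grow to the right and rows downward; lengths in m; the calibration is good to about 2 mm. A picture is of the moment at which its call begins. camera_model takes no time and is no camera call.
- arm.hand_in(): hands the job in; it is judged then, once.
The state is a dict: "time": time; "q": joint angles; "joint_velocities": joint speeds; "joint_efforts": joint torques, N m; "position": TCP position; "ee_rot": TCP orientation; "ft_force": force on the tool from outside, world axes, zero at the start; "moment": the same for the moment, N m; "grip_width": finger opening in m; "grasp_force": force on a finger pad.
Only numpy, scipy, OpenCV 4.12 (cv2) and the standard library are available. Lean on these libraries where they do the work, as an engineer would, in place of code of your own. Each camera call takes 0.05 s, during which the arm holds its last target. There are 200 camera calls.

## Task

In the vise with the red lever, push the blue-headed key blank along its slot until its head is fully home against the jaw block; then, with the key still home, flip the red lever over past centre, away from the key's head, so that it snaps into its clamped position. Only push with the fingers: do not lift the key, and leave the other vise with its key and lever, the tin and the loose yellow key as they are.

Things in the scene. Friction and masses are not known exactly. Their poses are not given: they have to be found in the camera images.
- vise_red: The vise to work in, red-knobbed lever, fixed to the counter: aluminium base 220 x 70 x 30 mm (local x -80 to +140 mm). Origin on the counter, under the front face of the steel jaw block; local x runs along the key slot, from the key's head towards the lever; z up
- vise_red_mouth (a point): Mouth of the slot: on the base's top (z = 30 mm), in the front face of the jaw block. The key's head slides on the base in front of it. The block (60 mm long in x, top at z = 42 mm) has an 11 mm wide slot for the blade; over it (local x 10 to 50 mm) a grey presser plate 40 x 54 mm, top at z = 61 mm unclamped, driven 6 mm down by the lever
- vise_red_pivot (a point): Pivot of the red lever, local x = 100 mm, z = 50 mm, axis along local y, between two grey cheeks (top z = 64 mm, 42 mm wide over both)
- red_lever (a joint): Red lever angle (rad): 0 = unclamped, leaning 0.6 from upright towards the key's head (local -x of vise_red); 0.6 = upright; 1.2 = clamped, leaning 0.6 to local +x. Over-centre spring: held at either end stop, springs back to the nearer one when let go; a push of 3 to 5 N near the knob starts it, less towards upright; past upright it snaps over by itself
- red_lever_knob (a point): Centre of the red ball knob (28 mm diameter) on the lever's end, 85 mm from the pivot; a 10 mm thick steel bar joins them. Knob centre is 120 mm above the counter at either stop, 135 mm upright; local x = 52 mm unclamped, 148 mm clamped
- key_blank: Blank with blue head, blade in the slot, head 10 to 30 mm short of home: plastic head 36 x 26 x 11 mm, flat steel blade 45 x 9 x 3 mm at mid-height of the head; 30 g. Origin: centre of the head's underside; x along the blade (head -18 to +18 mm, blade to +63 mm), z up. Home = head touching the jaw block: origin at local x = -18 mm of vise_red, z = 30 mm. Slides freely (under 0.5 N)
- vise_black: The other vise, same build, black-knobbed lever, already clamped; leave alone: aluminium base 220 x 70 x 30 mm (local x -80 to +140 mm). Origin on the counter, under the front face of the steel jaw block; local x runs along the key slot, from the key's head towards the lever; z up
- black_lever (a joint): Angle of the black lever (rad): 0 = as it stands, clamped, leaning 0.6 rad from upright to local +x of vise_black; negative = moved back towards the key's head. Leave it
- key_original: Original key with black head, seated in vise_black; leave it. plastic head 36 x 26 x 11 mm, flat steel blade 45 x 9 x 3 mm at mid-height of the head; 30 g. Origin: centre of the head's underside; x along the blade (head -18 to +18 mm, blade to +63 mm), z up
- key_spare: Loose key with yellow head lying on the counter; leave it. plastic head 36 x 26 x 11 mm, flat steel blade 45 x 9 x 3 mm at mid-height of the head; 30 g. Origin: centre of the head's underside; x along the blade (head -18 to +18 mm, blade to +63 mm), z up
- tin: Small closed tin, 56 mm diameter, 42 mm high, standing on the counter between the vises; leave it. Origin: centre of its underside
Not all that is in view belongs to the job. Leave any green or pink look-alike of the key_blank alone.

How it is judged:
By the outcome, as a careful person would: the job done as asked, in the order asked, and still so for the second after the job is handed in, with the robot touching nothing.
It also fails if it takes over 40 s, if anything falls off the work surface, if the arm or the gripper's body presses on something with over 40 N, if the wrist force passes 120 N, or if a joint passes its speed limit or range.

## Working session

There is one attempt and no reset: what is moved stays moved. The work goes in short steps, Python scripts to look and compute and a tool call to move; the robot and the scene stay as the last step left them, time stands still between calls to the robot, and variables do not carry over. Pictures are saved under pics/ and viewed, at most 10 in all, crops included, and the job is handed in when it is done.

Besides the shell and the picture viewer there is one more tool, called after ">>>" by a JSON object that holds its "method" and its "body", one argument or row to a line. servo_tool: Moves the arm, as the interface text tells. Its arguments: {"type":"object","properties":{"increments":{"type":"array"},"squeeze":{"type":"number"}},"required":["increments"]}

```bash
mkdir -p pics; python3 - <<'E'
from rig import arm
import cv2
for n in("scene","top"):
    cv2.imwrite(f"pics/{n}0.png",arm.snapshot(n)[:,:,::-1]); print(n,arm.camera_model(n))
s=arm.read_state();print(s["time"],s["position"],s["ee_rot"],s["grip_width"])
E
```

```text
scene {'fx': 511.911542434852, 'fy': 511.911542434852, 'cx': 314.98618287283523, 'cy': 197.65378217601548, 'view': array([[-0.42233865,  0.9064212 ,  0.00553861,  0.16159949],
       [ 0.65965369,  0.31153887, -0.68395946, -0.24222538],
       [-0.62168085, -0.28520894, -0.729499  ,  1.41621485],
       [ 0.        ,  0.        ,  0.        ,  1.        ]])}
top {'fx': 366.1577683567141, 'fy': 366.1577683567141, 'cx': 318.19319079058806, 'cy': 200.17004609432, 'view': array([[ 0.01194426, -0.99986983,  0.0108472 ,  0.02717645],
       [-0.99703127, -0.01273417, -0.07593743,  0.49580497],
       [ 0.07606568, -0.00990798, -0.99705358,  0.74290421],
       [ 0.        ,  0.        ,  0.        ,  1.        ]])}
0.1 [0.19647757 0.48657239 0.23055806] [[-9.27229741e-01  3.74492520e-01 -6.00441289e-04]
 [ 3.74492990e-01  9.27228920e-01 -1.23692168e-03]
 [ 9.35286106e-05 -1.37177162e-03 -9.99999055e-01]] 0.08549792077962393
```

View pics/scene0.png

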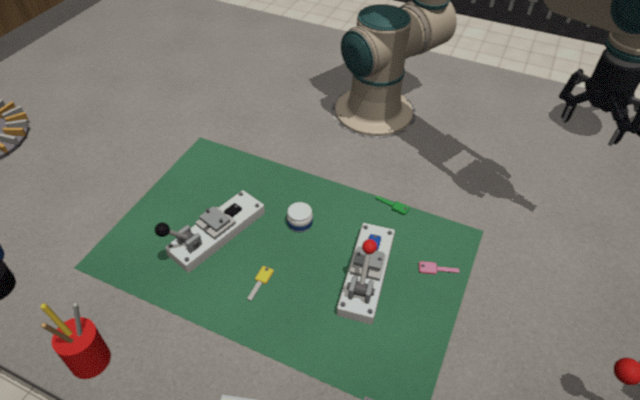

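View pics/top0.png

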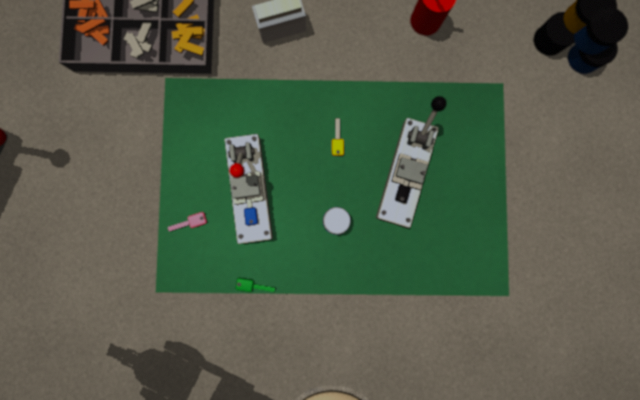

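Top view: the red-knobbed vise is at (248,190), with the blue-headed key at (251,216) and the red knob at (237,170). The look-alikes are pink (190,221), green (255,286) and yellow (337,140). The one that fits is the blue head in the red-lever vise. I'll confirm it in a crop and fit the pose.

```bash
cat > h.py <<'E'
import numpy as np, cv2
from rig import arm
def unproj(n,px,z):
    c=arm.camera_model(n);V=c["view"];R,t=V[:3,:3],V[:3,3]
    d=R.T@np.array([(px[0]-c["cx"])/c["fx"],(px[1]-c["cy"])/c["fy"],1]);o=-R.T@t
    return o+d*(z-o[2])/d[2]
def proj(n,p):
    c=arm.camera_model(n);V=c["view"];q=V[:3,:3]@np.asarray(p)+V[:3,3]
    return np.array([c["fx"]*q[0]/q[2]+c["cx"],c["fy"]*q[1]/q[2]+c["cy"]])
def blob(m):
    n,l,s,ce=cv2.connectedComponentsWithStats(m.astype(np.uint8))
    i=1+np.argmax(s[1:,4]);return ce[i],s[i],l==i
E
python3 - <<'E'
from h import *
im=cv2.imread("pics/top0.png");sub=im[120:260,200:300]
hsv=cv2.cvtColor(im,cv2.COLOR_BGR2HSV)
H,S,V=[hsv[...,i].astype(int) for i in range(3)]
box=np.zeros(H.shape,bool);box[120:260,205:300]=1
green=(H>50)&(H<95)&(S>90)
white=box&~green
m=cv2.morphologyEx(white.astype(np.uint8),cv2.MORPH_OPEN,np.ones((3,3)))
c,s,l=blob((V>140)&(S<60)&box); print("base",c,s)
pts=np.argwhere(l)[:,::-1].astype(np.float32);r=cv2.minAreaRect(pts);print(r)
for p in cv2.boxPoints(r):print(p,unproj("top",p,.03))
c,s,l=blob((H>100)&(H<130)&(S>120)&box);print("blue",c,s,unproj("top",c,.041))
r=cv2.minAreaRect(np.argwhere(l)[:,::-1].astype(np.float32));print(r)
c,s,l=blob(((H<8)|(H>172))&(S>140)&box);print("red",c,s,unproj("top",c,.12))
cv2.imwrite("pics/crop0.png",cv2.resize(sub,None,fx=4,fy=4,interpolation=cv2.INTER_CUBIC))
E
```

```text
base [250.94218009 220.45781991] [ 233  197   37   46 1055]
((251.10316467285156, 218.8511199951172), (43.77053451538086, 33.09112548828125), 83.0887680053711)
[232.04434 199.11583] [0.49448152 0.20954781 0.03      ]
[264.89502 195.13393] [0.50351845 0.14268751 0.03      ]
[270.162   238.58641] [0.41512084 0.12997791 0.03      ]
[237.31131 242.56831] [0.40632101 0.19627365 0.03      ]
blue [250.33146067 215.51123596] [244 208  14  17 178] [0.46109017 0.16944931 0.041     ]
((250.38998413085938, 215.72998046875), (16.263456344604492, 11.596552848815918), 81.8698959350586)
red [236.2654321  169.88271605] [229 162  15  16 162] [0.54077091 0.18321252 0.12      ]
```

View pics/crop0.png

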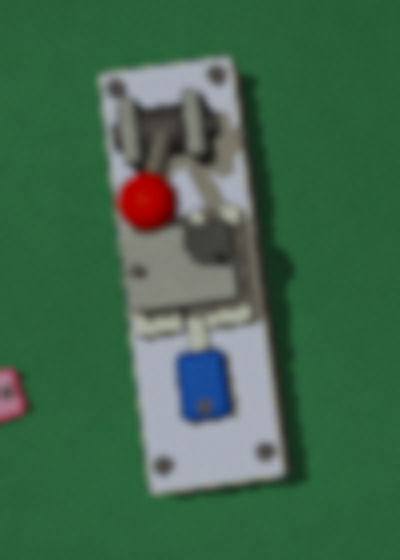

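The crop confirms the blue head, about 11 mm short of the jaw, in the vise with the red knob, lever leaning towards the head. The vise origin is about (0.490, 0.175) with a yaw of 8.6°, and the knob position agrees with that. Next I move behind the head with shut fingers.

>>> {"method": "servo_tool", "body": {
  "increments": [
    {"wz":-5,"tx":-0.045,"ty":-0.03,"gripper":255},
    {"wz":-10,"tx":-0.09,"ty":-0.06,"gripper":255},
    {"wz":-15,"tx":-0.14,"ty":-0.09,"gripper":255},
    {"wz":-20,"tx":-0.19,"ty":-0.12,"gripper":255},
    {"wz":-25,"tx":-0.24,"ty":-0.155,"gripper":255},
    {"wz":-30.6,"tx":-0.285,"ty":-0.185,"gripper":255},
    {"wz":-30.6,"tx":-0.33,"ty":-0.214,"gripper":255},
    {"wz":-30.6,"tx":-0.33,"ty":-0.214,"gripper":255}
  ]
}}

```text
invalid input at $.increments[0]: expected keys wx, wy, wz, tx, ty, tz, gripper
```

>>> {"method": "servo_tool", "body": {
  "increments": [
    {"wx":0,"wy":0,"wz":-5,"tx":-0.045,"ty":-0.03,"tz":0,"gripper":255},
    {"wx":0,"wy":0,"wz":-10,"tx":-0.09,"ty":-0.06,"tz":0,"gripper":255},
    {"wx":0,"wy":0,"wz":-15,"tx":-0.14,"ty":-0.09,"tz":0,"gripper":255},
    {"wx":0,"wy":0,"wz":-20,"tx":-0.19,"ty":-0.12,"tz":0,"gripper":255},
    {"wx":0,"wy":0,"wz":-25,"tx":-0.24,"ty":-0.155,"tz":0,"gripper":255},
    {"wx":0,"wy":0,"wz":-30.6,"tx":-0.285,"ty":-0.185,"tz":0,"gripper":255},
    {"wx":0,"wy":0,"wz":-30.6,"tx":-0.33,"ty":-0.214,"tz":0,"gripper":255},
    {"wx":0,"wy":0,"wz":-30.6,"tx":-0.33,"ty":-0.214,"tz":0,"gripper":255}
  ]
}}

```text
time: 1.1
position: [0.4236, 0.1622, 0.2307]
ee_rot: [[-0.99, -0.144, -0.001], [-0.144, 0.99, -0.001], [0.001, -0.001, -1.0]]
ft_force: [0.4, 0.2, -0.0]
grip_width: 0.0
grasp_force: 0.0
```

>>> {"method": "servo_tool", "body": {
  "increments": [
    {"wx":0,"wy":0,"wz":0,"tx":0.001,"ty":0.003,"tz":0.04,"gripper":255},
    {"wx":0,"wy":0,"wz":0,"tx":0.001,"ty":0.003,"tz":0.08,"gripper":255},
    {"wx":0,"wy":0,"wz":0,"tx":0.001,"ty":0.003,"tz":0.12,"gripper":255},
    {"wx":0,"wy":0,"wz":0,"tx":0.001,"ty":0.003,"tz":0.15,"gripper":255},
    {"wx":0,"wy":0,"wz":0,"tx":0.001,"ty":0.003,"tz":0.175,"gripper":255},
    {"wx":0,"wy":0,"wz":0,"tx":0.001,"ty":0.003,"tz":0.188,"gripper":255},
    {"wx":0,"wy":0,"wz":0,"tx":0.001,"ty":0.003,"tz":0.196,"gripper":255},
    {"wx":0,"wy":0,"wz":0,"tx":0.001,"ty":0.003,"tz":0.196,"gripper":255}
  ]
}}

```text
time: 2.1
position: [0.421, 0.1679, 0.0354]
ee_rot: [[-0.989, -0.15, 0.0], [-0.15, 0.989, 0.0], [-0.0, 0.0, -1.0]]
ft_force: [0.5, -0.1, 0.8]
grip_width: 0.0001
grasp_force: 0.0
```

```bash
python3 - <<'E'
from h import *
a=arm.snapshot("top")[:,:,::-1][120:270,200:300];b=arm.snapshot("scene")[:,:,::-1][190:340,310:430]
f=lambda i:cv2.resize(i,(400,600 if i is a else 500),interpolation=cv2.INTER_CUBIC)
A=f(a);B=cv2.copyMakeBorder(f(b),0,100,0,0,cv2.BORDER_CONSTANT)
cv2.imwrite("pics/c1.png",np.hstack([A,B]));print(arm.read_state()["ft_force"])
E
```

```text
[-0.30323046 -0.584808    0.40802192]
```

View pics/c1.png

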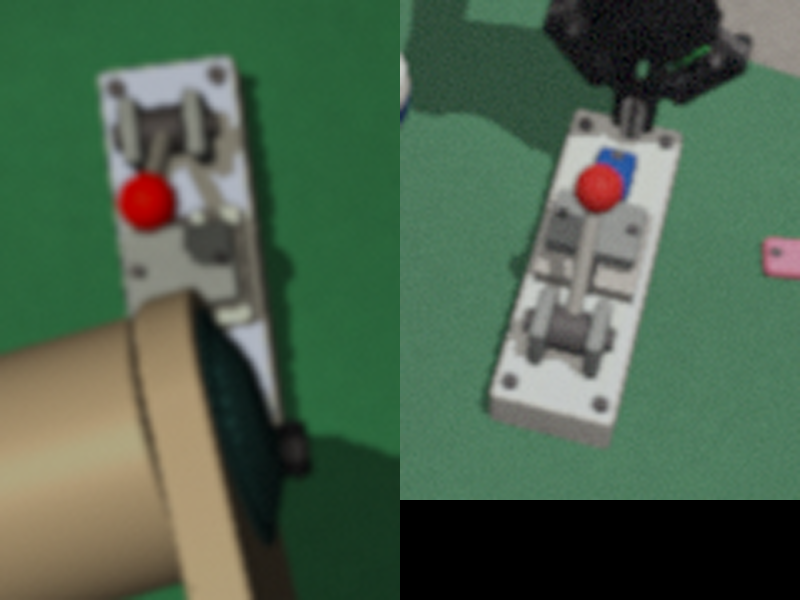

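The fingertips are on the base, centred behind the blue head with a gap (right panel: tips near (630,125), head near (615,165)). I push along local +x, which is tool -x.

>>> {"method": "servo_tool", "body": {
  "increments": [
    {"wx":0,"wy":0,"wz":0,"tx":-0.003,"ty":-0.002,"tz":0.001,"gripper":255},
    {"wx":0,"wy":0,"wz":0,"tx":-0.006,"ty":-0.002,"tz":0.001,"gripper":255},
    {"wx":0,"wy":0,"wz":0,"tx":-0.009,"ty":-0.002,"tz":0.001,"gripper":255},
    {"wx":0,"wy":0,"wz":0,"tx":-0.011,"ty":-0.002,"tz":0.001,"gripper":255},
    {"wx":0,"wy":0,"wz":0,"tx":-0.013,"ty":-0.002,"tz":0.001,"gripper":255},
    {"wx":0,"wy":0,"wz":0,"tx":-0.015,"ty":-0.002,"tz":0.001,"gripper":255},
    {"wx":0,"wy":0,"wz":0,"tx":-0.017,"ty":-0.002,"tz":0.001,"gripper":255},
    {"wx":0,"wy":0,"wz":0,"tx":-0.017,"ty":-0.002,"tz":0.001,"gripper":255}
  ]
}}

```text
time: 3.2
position: [0.4383, 0.1683, 0.0343]
ee_rot: [[-0.989, -0.15, 0.0], [-0.15, 0.989, 0.0], [-0.0, 0.0, -1.0]]
ft_force: [-0.6, -0.2, -0.5]
grip_width: 0.0003
grasp_force: 0.0
```

>>> {"method": "servo_tool", "body": {
  "increments": [
    {"wx":0,"wy":0,"wz":0,"tx":-0.001,"ty":0,"tz":0,"gripper":255},
    {"wx":0,"wy":0,"wz":0,"tx":-0.002,"ty":0,"tz":0,"gripper":255},
    {"wx":0,"wy":0,"wz":0,"tx":-0.003,"ty":0,"tz":0,"gripper":255},
    {"wx":0,"wy":0,"wz":0,"tx":-0.004,"ty":0,"tz":0,"gripper":255}
  ]
}}

```text
time: 3.7
position: [0.4416, 0.1687, 0.0342]
ee_rot: [[-0.989, -0.15, -0.002], [-0.15, 0.989, -0.0], [0.002, -0.0, -1.0]]
ft_force: [-5.0, -1.2, 4.0]
grip_width: -0.0001
grasp_force: 3.1
```

>>> {"method": "servo_tool", "body": {
  "increments": [
    {"wx":0,"wy":0,"wz":0,"tx":-0.001,"ty":0,"tz":0,"gripper":255},
    {"wx":0,"wy":0,"wz":0,"tx":-0.001,"ty":0,"tz":0,"gripper":255}
  ]
}}

```text
time: 3.95
position: [0.4416, 0.1688, 0.0342]
ee_rot: [[-0.989, -0.15, -0.004], [-0.15, 0.989, -0.001], [0.004, -0.0, -1.0]]
ft_force: [-9.3, -3.0, 6.4]
grip_width: -0.0
grasp_force: 4.7
```

Motion stopped at 9 N, so the head seems to be home. I back off, rise and check.

>>> {"method": "servo_tool", "body": {
  "increments": [
    {"wx":0,"wy":0,"wz":0,"tx":0.003,"ty":0,"tz":0,"gripper":255},
    {"wx":0,"wy":0,"wz":0,"tx":0.014,"ty":0,"tz":0,"gripper":255},
    {"wx":0,"wy":0,"wz":0,"tx":0.014,"ty":0,"tz":-0.03,"gripper":255},
    {"wx":0,"wy":0,"wz":0,"tx":0.014,"ty":0,"tz":-0.06,"gripper":255},
    {"wx":0,"wy":0,"wz":0,"tx":0.014,"ty":0,"tz":-0.078,"gripper":255},
    {"wx":0,"wy":0,"wz":0,"tx":0.014,"ty":0,"tz":-0.078,"gripper":255}
  ]
}}

```text
time: 4.7
position: [0.4297, 0.1671, 0.1136]
ee_rot: [[-0.989, -0.15, 0.003], [-0.15, 0.989, 0.001], [-0.003, 0.001, -1.0]]
ft_force: [0.2, -0.1, -0.2]
grip_width: 0.0003
grasp_force: 0.0
```

```bash
cat > chk.py <<'E'
import sys
from h import *
b=arm.snapshot("scene")[:,:,::-1];u=np.array([.989,.149,0]);v=np.array([-.149,.989,0]);o=np.array([.4898,.175,0])
P=lambda x,y,z:proj("scene",o+x*u+y*v+[0,0,z])
print("jaw edge z30",P(0,0,.03),"head corners home",[P(x,y,.041).round(1) for x in(-.036,0) for y in(-.013,.013)])
cv2.imwrite(sys.argv[1],cv2.resize(b[200:330,320:430],None,fx=5,fy=4.6,interpolation=cv2.INTER_CUBIC)[:598])
E
python3 chk.py pics/c2.png
```

```text
jaw edge z30 [370.8715292  254.20153183] head corners home [array([368.8, 236.1]), array([381.2, 238.9]), array([365. , 249.4]), array([377.7, 252.4])]
```

View pics/c2.png

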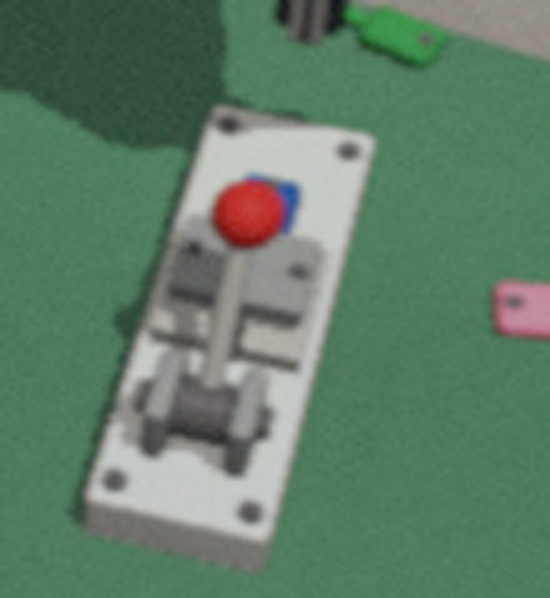

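The rear edge of the head sits at the predicted home position (crop (250..298, 175..185)), so the key is home. Now the lever.

>>> {"method": "servo_tool", "body": {
  "increments": [
    {"wx":0,"wy":0,"wz":0,"tx":-0.025,"ty":-0.001,"tz":0.001,"gripper":255},
    {"wx":0,"wy":0,"wz":0,"tx":-0.05,"ty":-0.001,"tz":0.001,"gripper":255},
    {"wx":0,"wy":0,"wz":0,"tx":-0.07,"ty":-0.001,"tz":0.001,"gripper":255},
    {"wx":0,"wy":0,"wz":0,"tx":-0.08,"ty":-0.001,"tz":0.001,"gripper":255},
    {"wx":0,"wy":0,"wz":0,"tx":-0.087,"ty":-0.001,"tz":0.001,"gripper":255},
    {"wx":0,"wy":0,"wz":0,"tx":-0.094,"ty":-0.001,"tz":0.001,"gripper":255},
    {"wx":0,"wy":0,"wz":0,"tx":-0.1,"ty":-0.001,"tz":0.001,"gripper":255}
  ]
}}

```text
time: 5.62
position: [0.5274, 0.1809, 0.1115]
ee_rot: [[-0.989, -0.15, -0.002], [-0.15, 0.989, -0.0], [0.002, 0.0, -1.0]]
ft_force: [-4.2, -1.6, 3.3]
grip_width: -0.0003
grasp_force: 2.4
```

>>> {"method": "servo_tool", "body": {
  "increments": [
    {"wx":0,"wy":0,"wz":0,"tx":-0.008,"ty":0,"tz":0,"gripper":255},
    {"wx":0,"wy":0,"wz":0,"tx":-0.016,"ty":0,"tz":0,"gripper":255},
    {"wx":0,"wy":0,"wz":0,"tx":-0.024,"ty":0,"tz":0,"gripper":255},
    {"wx":0,"wy":0,"wz":0,"tx":-0.032,"ty":0,"tz":0,"gripper":255}
  ]
}}

```text
time: 6.12
position: [0.5605, 0.1857, 0.1111]
ee_rot: [[-0.989, -0.15, 0.0], [-0.15, 0.989, 0.0], [-0.0, 0.0, -1.0]]
ft_force: [-0.2, -0.2, -0.7]
grip_width: -0.0002
grasp_force: 0.2
```

>>> {"method": "servo_tool", "body": {
  "increments": [
    {"wx":0,"wy":0,"wz":0,"tx":-0.008,"ty":0,"tz":0,"gripper":255},
    {"wx":0,"wy":0,"wz":0,"tx":-0.016,"ty":0,"tz":0,"gripper":255},
    {"wx":0,"wy":0,"wz":0,"tx":-0.024,"ty":0,"tz":0,"gripper":255},
    {"wx":0,"wy":0,"wz":0,"tx":-0.03,"ty":0,"tz":0,"gripper":255},
    {"wx":0,"wy":0,"wz":0,"tx":-0.03,"ty":0,"tz":0,"gripper":255}
  ]
}}

```text
time: 6.75
position: [0.5898, 0.1901, 0.1112]
ee_rot: [[-0.989, -0.15, -0.0], [-0.15, 0.989, 0.0], [0.0, 0.0, -1.0]]
ft_force: [-0.0, -0.5, 0.2]
grip_width: 0.0003
grasp_force: 0.0
```

>>> {"method": "servo_tool", "body": {
  "increments": [
    {"wx":0,"wy":0,"wz":0,"tx":0.02,"ty":0,"tz":-0.01,"gripper":255},
    {"wx":0,"wy":0,"wz":0,"tx":0.06,"ty":0,"tz":-0.05,"gripper":255},
    {"wx":0,"wy":0,"wz":0,"tx":0.11,"ty":0,"tz":-0.09,"gripper":255},
    {"wx":0,"wy":0,"wz":0,"tx":0.16,"ty":0,"tz":-0.12,"gripper":255},
    {"wx":0,"wy":0,"wz":0,"tx":0.19,"ty":0,"tz":-0.12,"gripper":255},
    {"wx":0,"wy":0,"wz":0,"tx":0.19,"ty":0,"tz":-0.12,"gripper":255}
  ]
}}

```text
time: 7.5
position: [0.4006, 0.1617, 0.2323]
ee_rot: [[-0.989, -0.15, 0.002], [-0.15, 0.989, 0.001], [-0.003, 0.0, -1.0]]
ft_force: [-0.3, -0.3, 0.1]
grip_width: 0.0001
grasp_force: 0.0
```

```bash
python3 chk.py pics/c3.png
```

```text
jaw edge z30 [370.8715292  254.20153183] head corners home [array([368.8, 236.1]), array([381.2, 238.9]), array([365. , 249.4]), array([377.7, 252.4])]
```

View pics/c3.png

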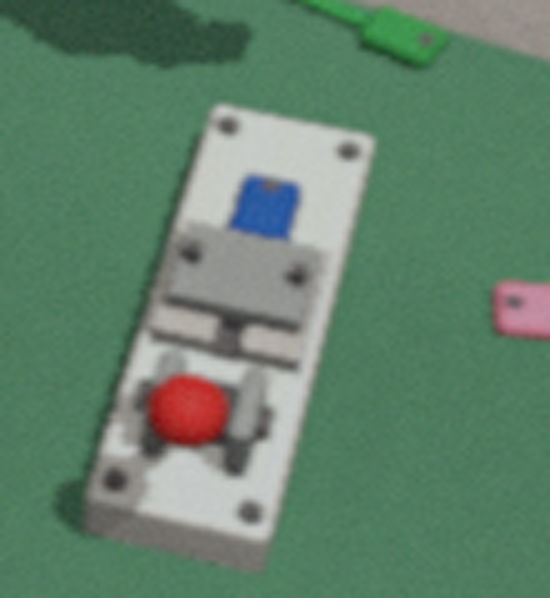

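The lever is over (knob near crop (188,410)) and the head is against the block. I check the knob against the clamped stop, then hand in.

```bash
python3 - <<'E'
from h import *
im=arm.snapshot("scene")[:,:,::-1]
hsv=cv2.cvtColor(np.ascontiguousarray(im),cv2.COLOR_BGR2HSV).astype(int);H,S=hsv[...,0],hsv[...,1]
b=np.zeros(H.shape,bool);b[200:330,320:430]=1
c=blob(((H<8)|(H>172))&(S>140)&b)[0]
u=np.array([.989,.149,0]);o=np.array([.4898,.175,0])
p=proj("scene",o+.148*u+[0,0,.12]);q=proj("scene",o+.1*u+[0,0,.135])
h=blob((H>100)&(H<130)&(S>120)&b);print("knob",c,"clamped",p,"upright",q,"blue",h[0],h[1])
if np.hypot(*(c-p))<5: print(arm.hand_in())
E
```

```text
knob [357.28342246 288.93582888] clamped [357.12871299 289.14759911] upright [363.94570405 262.06532199] blue [372.64545455 245.1       ] [367 239  12  13 110]
the job is handed in; nothing more can be done
None
```

I pushed the blue-headed key home against the jaw block and flipped the red lever over into its clamped position. The knob measured within 1 pixel of the clamped stop, and I handed the job in at about 7.6 s.

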